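# Dock the instrument cassette of an examination unit

### The arm

A 7-joint arm with a two-finger parallel gripper is mounted at the origin on the work surface. World frame = base frame: x ahead of the robot, y to its left, z up, the work surface at z = 0. Lengths are in m, angles in rad, forces in N, time in s.
With the tool pointing down it reaches from about 0.4 to 0.875 m from the base axis. Payload 6.5 kg.
Tool frame: the origin (TCP) lies on the centre line of the jaws, within the pads' length; the fingertips stand 22 mm ahead of it and the grasp point (between the pads) lies 3 mm ahead of it; z points along the fingers, y is the line along which they close (so a half turn about z gives the same grasp; the last joint's range is limited). The gripper opens to 88 mm and grips with 3 to 60 N. Pads are 18 mm wide; open, the fingers measure 123 mm over their backs; the gripper's body (75 mm by 187 mm) begins 45 mm behind the grasp point.
Start: joints at [-0.066, 0.536, -0.004, 1.538, 0.003, 1.067, -0.071], TCP at [0.65, 0, 0.261] pointing down, gripper open.
Joint ranges: [-2.7, 2.7], [-0.37, 2.16], [-1.27, 1.26], [0.24, 2.4], [-1.31, 4.45], [0.19, 1.91], [-2.76, 2.76]. Speed limits (rad/s): [2.39, 2.39, 3.14, 3.14, 3.14, 3.14, 3.14].

### API

Orientations are given as a unit quaternion [x, y, z, w].
In Python, from rig import get_state, cams, workorder gives the robot as it stands.
- The arm moves only by the tool carry_out, never from a script. Its argument "increments" is a list of rows, each an object with "dp": the shift along the world's x, y, z in mm, a list of three; "twist": the turn about the world's z in rad; "gripper": the opening, from -1 (shut) to 1 (fully open). A call has exactly 5 rows; each row shifts and turns the commanded pose from where the row before left it; what a row does not reach is not made up. A row lasts 1/8 s, in which the tool goes at most 62.5 mm and 10.7 degrees, less where a joint would pass 70% of its speed; a pose out of reach is approached as far as the arm can. A call is refused whole if a number of a shift passes 62.5 or a number of a turn 0.188, either way. A call with a gripper value outside its range is refused whole. The fingers move at their own pace and stop on an object; "grip_force" is the grip in N (left out, the last holds). Time passes only in rows, so rows that do not move let the fingers close, or fill a call up. It gives the time, the measured TCP pose, the force, the opening and the grip force at its end, in the units of the state.
- get_state(): the state, without advancing time (a new reading comes with each control period).
- cams.camera(name): name is "scene" or "side" or "wrist"; returns a dict with "image" (400x640x3 uint8, blue, green, red), "fx", "fy", "cx", "cy" (pixels), "R" (3x3) and "t" (3): a world point X has camera coordinates R X + t. Camera axes: x right, y down, z forward; pixel columns grow to the right and rows downward; lengths in m; the calibration is good to about 2 mm. A picture is of the moment at which its call begins. There is no depth.
- workorder.job_done(): hands the job in; it is judged then, once.
The state is a dict: "time": time; "qpos": joint angles; "dq": joint speeds; "joint_efforts": joint torques, N m; "tool_pos": TCP position; "tcp_rot": TCP orientation; "force": force on the tool from outside, world axes, zero at the start; "wrist_torque": the same for the moment, N m; "gripper_width": finger opening in m; "grip_force": force on a finger pad.
Only numpy, scipy, OpenCV 4.12 (cv2) and the standard library are available. Lean on these libraries where they do the work, as an engineer would, in place of code of your own. Each camera call takes 0.05 s, during which the arm holds its last target. There are 200 camera calls.

### The job

Lift the grey instrument cassette out of the upright rack, lay it flat on the green mat with its orange grip bar on top, and let go of it there. Then pick it up again and lower it flat, bar up, all the way into the well of the blue dock, letting go only once it is down. Leave the amber bottle, the white jar and the steel cup standing where they are.

Things in the scene. Friction and masses are not known exactly. Their poses are not given: they have to be found in the camera images.
- cassette: Loose grey box, 26 x 140 x 100 mm (own x, y, z), 0.24-0.39 kg, standing on its 140 mm edge in the rack. Origin: centre of the underside as it stands; z up its height, x out of the lid face with the bar (x points up when flat, bar on top). Grip its 26 mm top edge; flat, only the bar fits a gripper. Standing free, pushed over 13 deg near the top, it falls away from the push, hardly sliding.
- bar (a point): Middle of the orange grip bar on the lid: 72 mm long (cassette's y), 12 x 12 mm section, posts at its ends (56 mm free between them); underside 20 mm, this point 26 mm, top 32 mm from the lid. It is 39 mm in x and 50 mm in z from the cassette's origin. Axes as the cassette's.
- back (a point): Centre of the cassette's plain back face (opposite the bar), at -13 mm in x and 50 mm in z from its origin; the middle of the underside when it lies flat, bar on top. Axes as the cassette's.
- rack: Fixed low steel rack. Origin: on the table under the middle of the cassette's slot. Slot floor 6 mm, rails to 36 mm above the table, 3 mm clear of the cassette each side, 5 mm at its ends. The cassette's bar points along the rack's +x. A fixed aluminium tray, 62 mm high, stands 75 mm to the -x side of the slot. Lift the cassette straight up.
- mat: Green mat, fixed to the table, 220 mm (its x) x 240 mm (its y), 4 mm thick; origin at the centre of its underside, on the table.
- dock: Fixed blue dock, 150 (x) x 190 (y) mm outside, rim 24 mm above the table, with an open well 106 (x) x 146 (y) mm, 16 mm deep, black floor. Origin under its centre, on the table. The cassette lies in it flat, its 140 mm length along the dock's y, either way round, 3 mm clear each side. Rack and dock may be on either side of the mat.
- well (a point): Centre of the floor of the dock's well, 8 mm above the table. Axes as the dock's.
- amber_bottle: Small amber bottle, 48 mm across, 95 mm high, standing beyond the mat. Origin at the centre of its base. Leave alone.
- white_jar: White jar with a cork-coloured lid, 54 mm across, 60 mm high, standing beyond the mat. Origin at the centre of its base. Leave alone.
- steel_cup: Open steel cup, 60 mm across, 60 mm high, standing beyond the mat. Origin at the centre of its base. Leave alone.
Not all that is in view belongs to the job. Of the things that look like the cassette, the middle-sized one is meant.

How it is judged:
On the way, in this order (a step that is already met when the one before it is completed fails the run):
1. the cassette lies flat on the mat with its bar on top, let go (angle between back's own x axis and vertical below 0.06 rad and x of back in the frame of mat between -0.1 and 0.1 m and y of back in the frame of mat between -0.11 and 0.11 m and z of back in the frame of mat below 0.007 m and linear speed of cassette below 0.02 m/s and contact force between the fingers and cassette below 0.1 N), for 0.2 s.
2. the cassette is down in the well while still held (angle between back's own x axis and vertical below 0.12 rad and horizontal distance between back and well below 0.008 m and z of back in the frame of well below 0.008 m and contact force between the fingers and cassette above 0.5 N), for 0.04 s.
At the end, for the whole second after the job is handed in: The cassette lies at rest on the floor of the dock's well, bar up: its back face within 3 mm of the floor, centred within 6 mm, tilted less than 0.04 rad, its length along the well's within 0.1 rad; bottle, jar and cup stand upright (within 0.1 rad) (angle between back's own x axis and vertical below 0.04 rad and horizontal distance between back and well below 0.006 m and z of back in the frame of well below 0.003 m and angle between the y axis of cassette and the y axis of dock, either way round below 0.1 rad and linear speed of cassette below 0.02 m/s and angle between each of amber_bottle, white_jar, steel_cup's own z axis and vertical below 0.1 rad); the robot touches nothing.
It fails at once if the bottle, the jar or the cup is moved by more than 20 mm (distance of any of amber_bottle, white_jar, steel_cup from where it was at the start of the episode above 0.02 m).
It also fails if it takes over 64 s, if anything falls off the work surface, if the arm or the gripper's body presses on something with over 40 N, if the wrist force passes 120 N, or if a joint passes its speed limit or range.

## Working session

There is one attempt and no reset: what is moved stays moved. The work goes in short steps, Python scripts to look and compute and a tool call to move; the robot and the scene stay as the last step left them, time stands still between calls to the robot, and variables do not carry over. Pictures are saved under pics/ and viewed, at most 12 in all, crops included, and the job is handed in when it is done.

Besides the shell and the picture viewer there is one more tool, called as name(argument=value, ...) on one line, values as JSON. carry_out: Moves the arm, as the interface text tells. Its arguments: {"type":"object","properties":{"increments":{"type":"array"},"grip_force":{"type":"number"}},"required":["increments"]}

```bash
mkdir -p pics; ls; python3 - <<'E'
from rig import get_state,cams
import cv2
s=get_state();print(s['time'],s['tool_pos'],s['tcp_rot'])
import numpy as np
for n in['scene','side']:
    c=cams.camera(n);cv2.imwrite(f'pics/{n}0.png',c['image']);print(n,c['fx'],c['cx'],c['cy'],np.round(c['R'],3).tolist(),np.round(c['t'],3))
    np.savez(f'{n}.npz',**c)
E
```

```text
pics
0.0 [ 6.49422975e-01 -2.86143935e-05  2.59861312e-01] [ 7.07088307e-01  7.07124733e-01 -6.60177949e-04 -5.50348409e-04]
scene 471.2436763662357 328.06115408380356 195.10236217198917 [[-0.101, 0.995, 0.015], [0.782, 0.089, -0.617], [-0.615, -0.051, -0.787]] [ 0.042 -0.349  1.669]
side 392.22205631943524 322.8029968672702 201.63509821806252 [[-0.93, -0.367, 0.018], [-0.225, 0.53, -0.817], [0.29, -0.764, -0.576]] [0.469 0.177 1.01 ]
```

View pics/scene0.png

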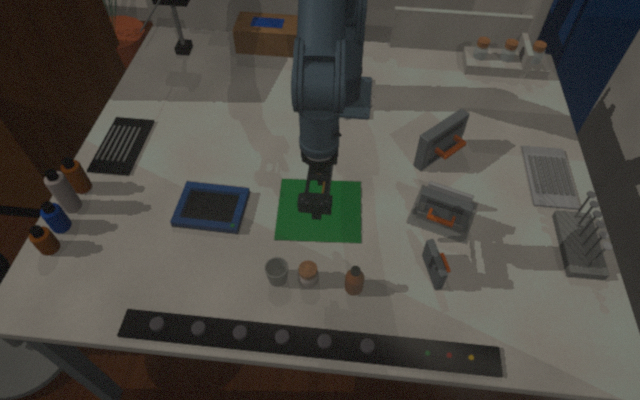

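View pics/side0.png

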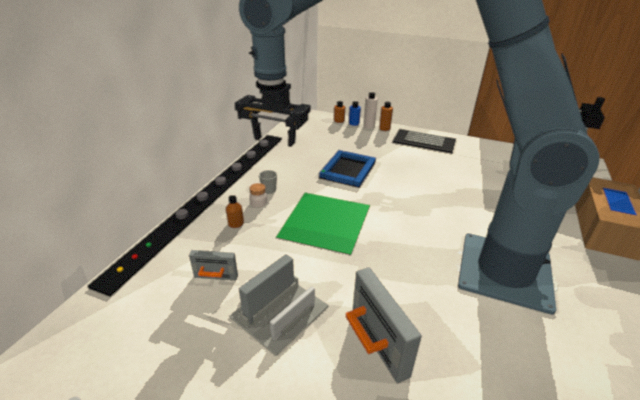

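```bash
python3 - <<'E'
import numpy as np,cv2
a=np.load('scene.npz')['image'];b=np.load('side.npz')['image']
A=cv2.resize(a[170:250,390:490],None,fx=8,fy=7.5,interpolation=cv2.INTER_CUBIC)
A=cv2.resize(a[175:250,395:495],(800,600),interpolation=cv2.INTER_CUBIC)
A=np.clip(A*1.6,0,255).astype('uint8')
B=cv2.resize(b[245:365,220:340],(600,600),interpolation=cv2.INTER_CUBIC)
cv2.imwrite('pics/a1.png',A);cv2.imwrite('pics/b1.png',B)
E
```

```text
(no output)
```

View pics/a1.png

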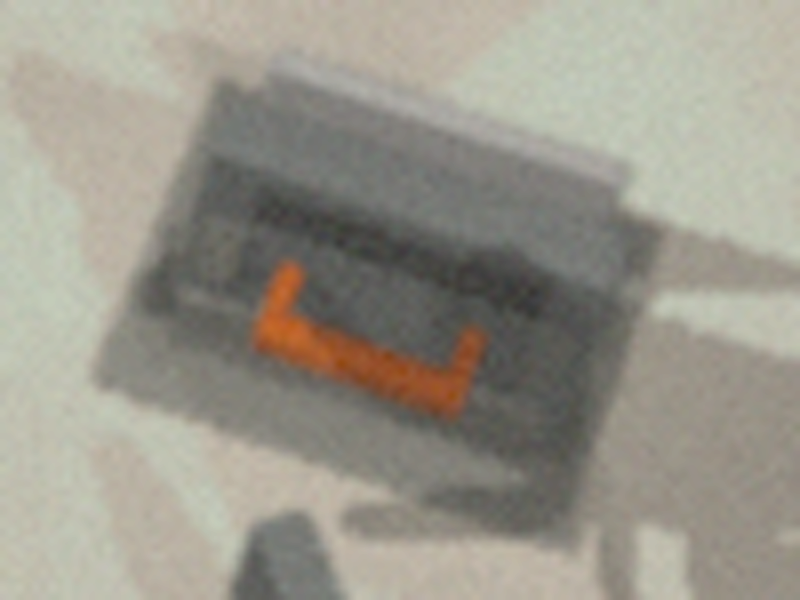

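View pics/b1.png

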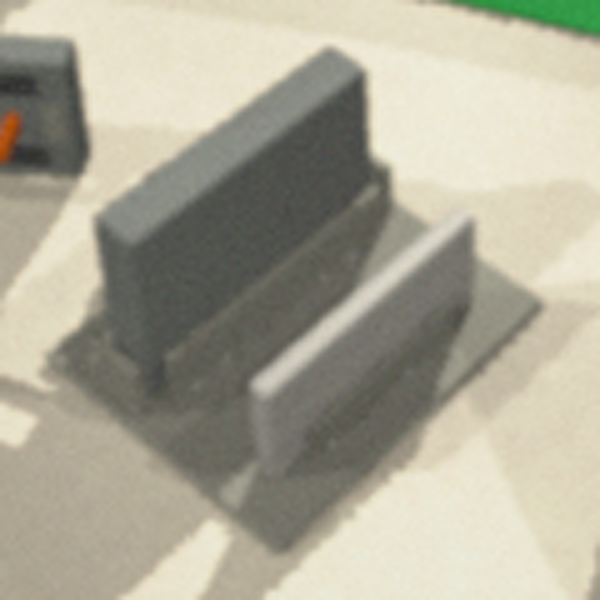

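```bash
cat > h.py <<'E'
import numpy as np,cv2
def proj(c,X):
    p=np.asarray(X)@c['R'].T+c['t'];return np.c_[c['fx']*p[:,0]/p[:,2]+c['cx'],c['fy']*p[:,1]/p[:,2]+c['cy']]
def ray(c,uv,z):
    uv=np.atleast_2d(uv);d=np.c_[(uv[:,0]-c['cx'])/c['fx'],(uv[:,1]-c['cy'])/c['fy'],np.ones(len(uv))]@c['R']
    o=-c['R'].T@c['t'];return o+d*((z-o[2])/d[:,2])[:,None]
def box(x,y,a,sx,sy,z0,z1):
    r=np.array([[np.cos(a),-np.sin(a)],[np.sin(a),np.cos(a)]])
    q=np.array([[i*sx/2,j*sy/2] for i in(-1,1) for j in(-1,1)])@r.T+[x,y]
    return np.vstack([np.c_[q,np.full(4,z)] for z in(z0,z1)])
def load(n): return dict(np.load(n+'.npz'))
def fitbox(cs,masks,x0,sx,sy,z0,z1):
    from scipy.optimize import minimize
    def f(p):
        e=0
        for c,m in zip(cs,masks):
            h=cv2.convexHull(proj(c,box(*p,sx,sy,z0,z1)).astype('f'))
            n=np.zeros((1600,2560),'u1');cv2.fillConvexPoly(n,np.round((h+.5)*4*16).astype('i'),255,shift=4)
            n=cv2.resize(n,(640,400),interpolation=cv2.INTER_AREA)/255.
            e+=np.abs(n-m).sum()/m.sum()
        return e
    s=np.array([x0]+[np.array(x0)+d for d in([.02,0,0],[0,.02,0],[0,0,.15])])
    r=minimize(f,x0,method='Nelder-Mead',options=dict(initial_simplex=s,maxiter=150));return r.x,r.fun
E
python3 - <<'E'
from h import *
S,D=load('scene'),load('side')
def big(m):
    n,l,st,_=cv2.connectedComponentsWithStats(m.astype('u1'));k=1+st[1:,4].argmax();return l==k
def mk(c,kind,roi):
    i=c['image'].astype(int);b,g,r=i[...,0],i[...,1],i[...,2]
    m=(g>1.5*b)&(g>1.5*r)&(g>40) if kind=='g' else (b>1.4*r)&(b>40)&(b-r>25)
    z=np.zeros(m.shape,bool);x0,y0,x1,y1=roi;z[y0:y1,x0:x1]=1
    m=big(m&z);h=np.zeros(m.shape,'u1');cs=cv2.findContours(m.astype('u1'),0,2)[0];cv2.fillConvexPoly(h,cv2.convexHull(np.vstack(cs)),1);return h.astype(float)
for kind,rs,rd,sz,g in[('g',(260,170,380,250),(260,180,390,260),(.22,.24,0,.004),(294+25,210)),('b',(160,170,260,240),(310,140,385,195),(.15,.19,0,.024),(211,207))]:
    ms=[mk(S,kind,rs),mk(D,kind,rd)];p=ray(S,g,sz[3])[0]
    print(kind,p,[m.sum() for m in ms])
    for cs,mm in(([S,D],ms),([S],ms[:1]),([D],ms[1:])):
        best=min((fitbox(cs,mm,[p[0],p[1],a],*sz) for a in(0,.5,-.5,1.57)),key=lambda t:t[1]);print(np.round(best[0],4),best[1])
top=np.array([[97,217],[330,50],[365,70],[133,240]])/5+[220,245]-.4
print('top',ray(D,top,.106))
print('bar',ray(S,np.array([[255,340],[465,410],[360,365]])/8+[395,175]-.4,.056))
print('tray',ray(S,np.array([[270,65],[630,170]])/8+[395,175]-.4,.062), ray(D,np.array([[255,383],[470,220]])/5+[220,245]-.4,.062))
print('bott,jar,cup',ray(S,[[355,288],[308,280],[278,280]],0.0))
E
```

```text
g [ 0.50651172 -0.01659267  0.004     ] [np.float64(5108.0), np.float64(3717.0)]
[ 0.5019 -0.0174  0.0672] 0.06598086293670645
[ 0.5005 -0.0181  0.0596] 0.025051054094308044
[ 0.503  -0.0164  0.0712] 0.03192960800139265
b [ 0.54480528 -0.3191558   0.024     ] [np.float64(2824.0), np.float64(1331.0)]
[ 0.5337 -0.3263 -0.0049] 0.26145993052414296
[ 0.5217 -0.3284 -0.0132] 0.14721435316336168
[ 0.5364 -0.3268  0.0168] 0.09071757929317482
top [[0.53712765 0.39111221 0.106     ]
 [0.4927436  0.26425151 0.106     ]
 [0.47254202 0.26999777 0.106     ]
 [0.51715567 0.39622826 0.106     ]]
bar [[0.53548892 0.28068622 0.056     ]
 [0.55663744 0.35016666 0.056     ]
 [0.54196896 0.31583542 0.056     ]]
tray [[0.41764709 0.28813976 0.062     ]
 [0.45148784 0.41259725 0.062     ]] [[0.45691574 0.41059708 0.062     ]
 [0.41004759 0.2969965  0.062     ]]
bott,jar,cup [[ 0.7396549   0.10282574  0.        ]
 [ 0.73012436 -0.01982848  0.        ]
 [ 0.7385789  -0.09694731  0.        ]]
```

carry_out(increments=[{"dp":[-10,25,0],"twist":-0.03,"gripper":1},{"dp":[-15,35,0],"twist":-0.035,"gripper":1},{"dp":[-15,40,0],"twist":-0.035,"gripper":1},{"dp":[-20,40,0],"twist":-0.04,"gripper":1},{"dp":[-20,40,0],"twist":-0.04,"gripper":1}], grip_force=25)

```text
time: 0.72
tool_pos: [0.569, 0.1812, 0.2603]
tcp_rot: [0.768, 0.64, -0.0, -0.0]
force: [0.8, 0.5, 0.6]
gripper_width: 0.0881
grip_force: 0.0
```

carry_out(increments=[{"dp":[-20,40,0],"twist":-0.04,"gripper":1},{"dp":[-20,40,0],"twist":-0.04,"gripper":1},{"dp":[-15,40,0],"twist":-0.04,"gripper":1},{"dp":[-10,30,0],"twist":-0.035,"gripper":1},{"dp":[0,0,0],"twist":0,"gripper":1}])

```text
time: 1.35
tool_pos: [0.5031, 0.3329, 0.2602]
tcp_rot: [0.814, 0.581, -0.0, -0.001]
force: [0.7, -0.6, -0.2]
gripper_width: 0.0881
grip_force: 0.0
```

```bash
python3 - <<'E'
from h import *
from rig import get_state,cams
s=get_state();print(s['time'],s['tool_pos'],s['tcp_rot'],s['force'])
c=cams.camera('wrist');np.savez('w1.npz',**c);cv2.imwrite('pics/w1.png',c['image'])
b=load('side')
print('big',ray(b,[[357,272],[412,345]],.14),ray(b,[[405,380]],0))
c=cams.camera('scene');np.savez('scene1.npz',**c)
c=cams.camera('side');np.savez('side1.npz',**c)
E
```

```text
1.35 [0.5030807  0.33293053 0.26024474] [ 8.13600645e-01  5.81423523e-01 -3.22544615e-04 -7.57252443e-04] [ 0.72437447 -0.55935959 -0.2298137 ]
big [[0.31823891 0.28739051 0.14      ]
 [0.18044569 0.41549308 0.14      ]] [[0.17749737 0.3932582  0.        ]]
```

View pics/w1.png

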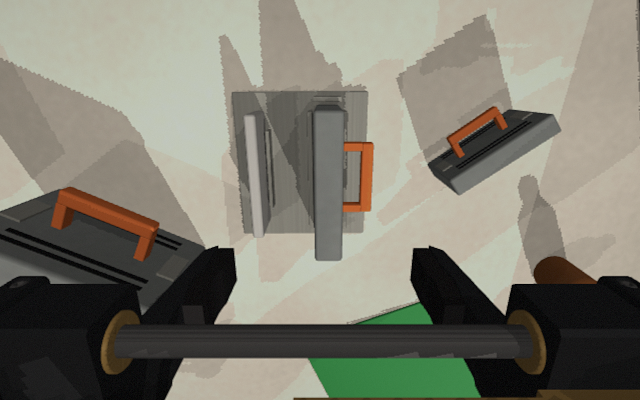

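The wrist view shows the cassette top edge as a rectangle from (315,111)/(343,111) to (316,260)/(342,260), the bar at x≈366, and the tray at x≈256.

```bash
python3 - <<'E'
from h import *
w=load('w1');print(np.round(w['R'],3).tolist(),-w['R'].T@w['t'])
print(ray(w,[[315,111],[343,111],[316,260],[342,260]],.106))
print(ray(w,[[366,146],[366,209]],.062))
S,D=load('scene1'),load('side1')
for n,c,r in(('s',S,(160,170,260,240)),('d',D,(310,140,390,195))):
    x0,y0,x1,y1=r;k=6 if n=='s' else 7;I=cv2.resize(c['image'][y0:y1,x0:x1],None,fx=k,fy=k,interpolation=cv2.INTER_CUBIC);cv2.imwrite(f'pics/dock_{n}.png',np.clip(I*1.5,0,255).astype('u1'))
a=cv2.imread('pics/dock_s.png');b=cv2.imread('pics/dock_d.png');o=np.zeros((420+170,800,3),'u1')
b=b[:]; print(a.shape,b.shape)
a=cv2.resize(a,(400,280));o=np.zeros((600,600,3),'u1');cv2.imwrite('pics/x.png',o)
E
python3 - <<'E'
import cv2,numpy as np
a=cv2.imread('pics/dock_s.png');cv2.imwrite('pics/dock_s.png',a)
E
```

```text
[[0.946, -0.323, -0.002], [-0.305, -0.897, 0.32], [-0.105, -0.302, -0.947]] [0.53123353 0.41198376 0.38278233]
[[0.51873327 0.39744234 0.106     ]
 [0.54025579 0.39009782 0.106     ]
 [0.47461148 0.26857355 0.106     ]
 [0.49785449 0.26066922 0.106     ]]
[[0.55282037 0.34798491 0.062     ]
 [0.53428028 0.28525701 0.062     ]]
(420, 600, 3) (385, 560, 3)
```

carry_out(increments=[{"dp":[4,-4,-35],"twist":0,"gripper":1},{"dp":[0,0,-45],"twist":0,"gripper":1},{"dp":[0,0,-40],"twist":0,"gripper":1},{"dp":[0,0,-20],"twist":0,"gripper":1},{"dp":[0,0,0],"twist":0,"gripper":1}])

```text
time: 2.12
tool_pos: [0.5089, 0.3247, 0.1199]
tcp_rot: [0.815, 0.579, -0.001, 0.0]
force: [0.1, 0.6, 0.1]
gripper_width: 0.0881
grip_force: 0.0
```

carry_out(increments=[{"dp":[-2,4,-11],"twist":0,"gripper":1},{"dp":[0,0,-10],"twist":0,"gripper":1},{"dp":[0,0,0],"twist":0,"gripper":0},{"dp":[0,0,0],"twist":0,"gripper":-0.5},{"dp":[0,0,0],"twist":0,"gripper":-1}], grip_force=25)

```text
time: 2.75
tool_pos: [0.5073, 0.3301, 0.1001]
tcp_rot: [0.815, 0.579, 0.0, 0.0]
force: [-0.1, -0.5, 0.3]
gripper_width: 0.0604
grip_force: 0.0
```

carry_out(increments=[{"dp":[0,0,0],"twist":0,"gripper":-1},{"dp":[0,0,0],"twist":0,"gripper":-1},{"dp":[0,0,0],"twist":0,"gripper":-1},{"dp":[0,0,0],"twist":0,"gripper":-1},{"dp":[0,0,0],"twist":0,"gripper":-1}])

```text
time: 3.38
tool_pos: [0.507, 0.33, 0.0997]
tcp_rot: [0.815, 0.579, -0.0, -0.0]
force: [-0.1, 0.0, 0.9]
gripper_width: 0.0257
grip_force: 25.0
```

carry_out(increments=[{"dp":[0,0,10],"twist":0,"gripper":-1},{"dp":[0,0,15],"twist":0,"gripper":-1},{"dp":[0,0,25],"twist":0,"gripper":-1},{"dp":[0,0,30],"twist":0,"gripper":-1},{"dp":[0,0,20],"twist":0,"gripper":-1}])

```text
time: 4.0
tool_pos: [0.5075, 0.3302, 0.2022]
tcp_rot: [0.815, 0.579, 0.001, -0.0]
force: [0.5, 1.0, -4.1]
gripper_width: 0.0258
grip_force: 25.0
```

carry_out(increments=[{"dp":[3,-15,0],"twist":0.02,"gripper":-1},{"dp":[4,-25,0],"twist":0.03,"gripper":-1},{"dp":[5,-35,0],"twist":0.035,"gripper":-1},{"dp":[6,-40,0],"twist":0.04,"gripper":-1},{"dp":[6,-40,0],"twist":0.04,"gripper":-1}])

```text
time: 4.62
tool_pos: [0.5311, 0.1738, 0.2007]
tcp_rot: [0.764, 0.645, 0.0, 0.0]
force: [1.1, 0.3, -4.2]
gripper_width: 0.0258
grip_force: 25.0
```

carry_out(increments=[{"dp":[6,-40,0],"twist":0.04,"gripper":-1},{"dp":[6,-40,0],"twist":0.04,"gripper":-1},{"dp":[6,-40,0],"twist":0.035,"gripper":-1},{"dp":[6,-35,0],"twist":0.03,"gripper":-1},{"dp":[5,-35,0],"twist":0.025,"gripper":-1}])

```text
time: 5.25
tool_pos: [0.5602, -0.0163, 0.2008]
tcp_rot: [0.707, 0.707, 0.0, 0.0]
force: [0.6, 1.1, -3.8]
gripper_width: 0.0258
grip_force: 25.0
```

carry_out(increments=[{"dp":[0,0,-20],"twist":0,"gripper":-1},{"dp":[0,0,-30],"twist":0,"gripper":-1},{"dp":[0,0,-25],"twist":0,"gripper":-1},{"dp":[0,0,-10],"twist":0,"gripper":-1},{"dp":[0,0,0],"twist":0,"gripper":-1}])

```text
time: 5.88
tool_pos: [0.56, -0.015, 0.115]
tcp_rot: [0.707, 0.707, -0.0, -0.0]
force: [-0.0, 0.2, -3.6]
gripper_width: 0.0259
grip_force: 25.0
```

carry_out(increments=[{"dp":[0,0,-8],"twist":0,"gripper":-1},{"dp":[0,0,-6],"twist":0,"gripper":-1},{"dp":[0,0,-2],"twist":0,"gripper":-1},{"dp":[0,0,-1.5],"twist":0,"gripper":-1},{"dp":[0,0,0],"twist":0,"gripper":-1}])

```text
time: 6.5
tool_pos: [0.5601, -0.015, 0.0977]
tcp_rot: [0.707, 0.707, 0.0, 0.0]
force: [-2.1, 0.2, 1.9]
gripper_width: 0.0259
grip_force: 25.0
```

carry_out(increments=[{"dp":[0,0,0],"twist":0,"gripper":-0.2},{"dp":[0,0,0],"twist":0,"gripper":0.2},{"dp":[0,0,0],"twist":0,"gripper":1},{"dp":[0,0,0],"twist":0,"gripper":1},{"dp":[0,0,0],"twist":0,"gripper":1}])

```text
time: 7.12
tool_pos: [0.56, -0.015, 0.0972]
tcp_rot: [0.707, 0.707, 0.0, 0.0]
force: [-0.0, 0.3, 0.2]
gripper_width: 0.0732
grip_force: 0.0
```

carry_out(increments=[{"dp":[0,0,0],"twist":0,"gripper":1},{"dp":[0,0,6],"twist":0,"gripper":1},{"dp":[0,0,6],"twist":0,"gripper":1},{"dp":[0,0,0],"twist":0,"gripper":1},{"dp":[0,0,0],"twist":0,"gripper":1}])

```text
time: 7.75
tool_pos: [0.56, -0.015, 0.1093]
tcp_rot: [0.707, 0.707, 0.0, 0.0]
force: [0.1, -0.1, -0.5]
gripper_width: 0.0879
grip_force: 0.0
```

```bash
python3 - <<'E'
from h import *
from rig import get_state,cams
w=cams.camera('wrist');np.savez('w2.npz',**w);c=cams.camera('side');np.savez('side2.npz',**c)
o=np.zeros((600,640,3),'u1');o[:400]=w['image'];o[400:,:]=c['image'][100:300]
cv2.imwrite('pics/w2.png',o)
E
```

```text
(no output)
```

View pics/w2.png

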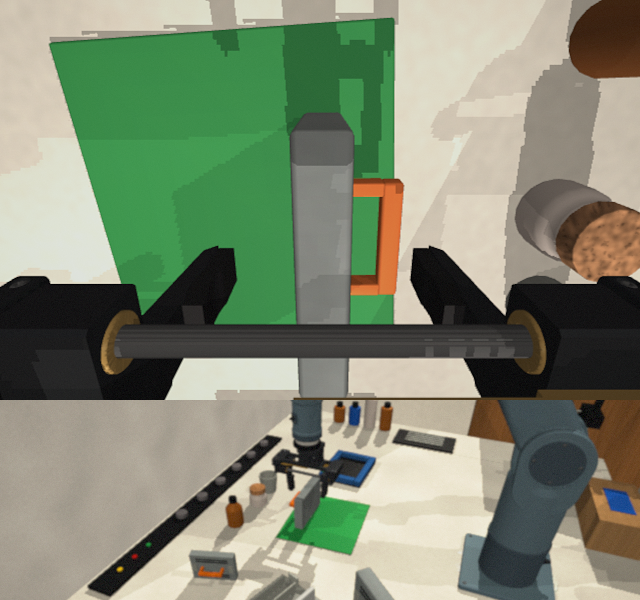

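The cassette stands free on the mat with its bar toward +x; both fingers are clear of it. Now push it over toward −x.

carry_out(increments=[{"dp":[-12,0,0],"twist":0,"gripper":1},{"dp":[-12,0,0],"twist":0,"gripper":1},{"dp":[-6,0,0],"twist":0,"gripper":1},{"dp":[-5,0,0],"twist":0,"gripper":1},{"dp":[-5,0,0],"twist":0,"gripper":1}])

```text
time: 8.48
tool_pos: [0.5201, -0.015, 0.1094]
tcp_rot: [0.707, 0.707, 0.0, 0.0]
force: [0.6, -0.6, 1.3]
gripper_width: 0.088
grip_force: 0.2
```

carry_out(increments=[{"dp":[-5,0,0],"twist":0,"gripper":1},{"dp":[-5,0,0],"twist":0,"gripper":1},{"dp":[-4,0,0],"twist":0,"gripper":1},{"dp":[-4,0,0],"twist":0,"gripper":1},{"dp":[0,0,0],"twist":0,"gripper":1}])

```text
time: 9.1
tool_pos: [0.5016, -0.015, 0.1092]
tcp_rot: [0.707, 0.707, -0.0, -0.0]
force: [0.3, -0.4, 1.0]
gripper_width: 0.088
grip_force: 0.0
```

carry_out(increments=[{"dp":[-2,0,0],"twist":0,"gripper":1},{"dp":[0,0,0],"twist":0,"gripper":1},{"dp":[0,0,0],"twist":0,"gripper":1},{"dp":[0,0,0],"twist":0,"gripper":1},{"dp":[0,0,0],"twist":0,"gripper":1}])

```text
time: 9.72
tool_pos: [0.5, -0.015, 0.1092]
tcp_rot: [0.707, 0.707, 0.0, 0.0]
force: [-0.5, -0.2, 0.8]
gripper_width: 0.0878
grip_force: 0.0
```

```bash
python3 - <<'E'
from h import *
from rig import get_state,cams
w=cams.camera('wrist');np.savez('w3.npz',**w);c=cams.camera('side')
o=np.zeros((600,640,3),'u1');o[:400]=w['image'];o[400:,:]=c['image'][100:300]
cv2.imwrite('pics/w3.png',o)
E
```

```text
(no output)
```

View pics/w3.png

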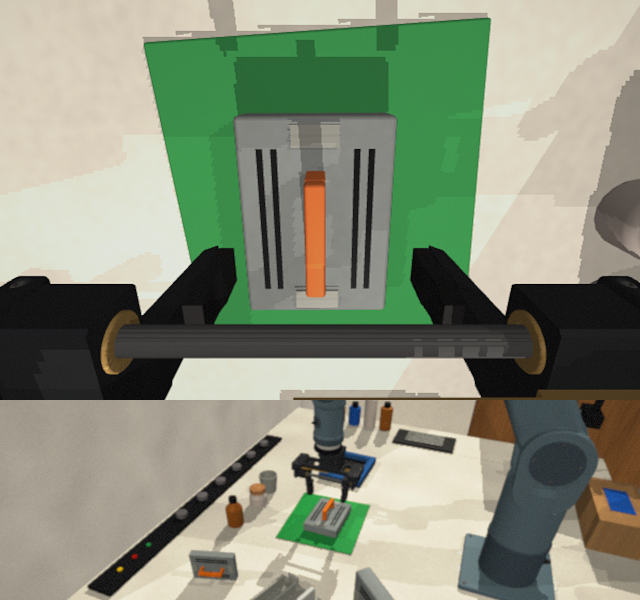

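The cassette lies flat on the mat, bar up; the bar's top face runs from (315,183) to (315,296).

```bash
python3 - <<'E'
from h import *
w=load('w3')
p=ray(w,[[306,183],[325,183],[306,296],[325,296]],.062);print(p,p.mean(0))
p=ray(w,[[236,118],[395,118],[248,308],[385,308]],.030);print(p,p.mean(0))
E
```

```text
[[ 0.49175215  0.02048163  0.062     ]
 [ 0.50190112  0.02049108  0.062     ]
 [ 0.49064211 -0.05024166  0.062     ]
 [ 0.50209507 -0.05022964  0.062     ]] [ 0.49659761 -0.01487465  0.062     ]
[[ 0.44895165  0.05157086  0.03      ]
 [ 0.54369253  0.05165378  0.03      ]
 [ 0.44642143 -0.08292306  0.03      ]
 [ 0.54593284 -0.08281719  0.03      ]] [ 0.49624961 -0.0156289   0.03      ]
```

carry_out(increments=[{"dp":[-3.5,0,-10],"twist":0,"gripper":1},{"dp":[0,0,-20],"twist":0,"gripper":1},{"dp":[0,0,-15],"twist":0,"gripper":1},{"dp":[0,0,-5],"twist":0,"gripper":1},{"dp":[0,0,0],"twist":0,"gripper":0}])

```text
time: 10.45
tool_pos: [0.4963, -0.015, 0.0589]
tcp_rot: [0.707, 0.707, -0.0, -0.0]
force: [0.0, -0.4, -0.6]
gripper_width: 0.0802
grip_force: 0.0
```

carry_out(increments=[{"dp":[0,0,0],"twist":0,"gripper":-0.5},{"dp":[0,0,0],"twist":0,"gripper":-1},{"dp":[0,0,0],"twist":0,"gripper":-1},{"dp":[0,0,0],"twist":0,"gripper":-1},{"dp":[0,0,0],"twist":0,"gripper":-1}], grip_force=25)

```text
time: 11.08
tool_pos: [0.4965, -0.015, 0.0593]
tcp_rot: [0.707, 0.707, 0.0, 0.0]
force: [-0.8, -0.3, -0.4]
gripper_width: 0.0304
grip_force: 0.0
```

carry_out(increments=[{"dp":[0,0,0],"twist":0,"gripper":-1},{"dp":[0,0,0],"twist":0,"gripper":-1},{"dp":[0,0,0],"twist":0,"gripper":-1},{"dp":[0,0,0],"twist":0,"gripper":-1},{"dp":[0,0,0],"twist":0,"gripper":-1}])

```text
time: 11.7
tool_pos: [0.4962, -0.015, 0.0592]
tcp_rot: [0.707, 0.707, -0.0, -0.0]
force: [-1.2, -0.3, 1.1]
gripper_width: 0.0116
grip_force: 25.0
```

Lift and move to over the dock side, stopping short so the wrist camera sees the dock.

carry_out(increments=[{"dp":[0,0,10],"twist":0,"gripper":-1},{"dp":[0,0,25],"twist":0,"gripper":-1},{"dp":[0,0,35],"twist":0,"gripper":-1},{"dp":[0,0,40],"twist":0,"gripper":-1},{"dp":[0,-10,30],"twist":0,"gripper":-1}])

```text
time: 12.32
tool_pos: [0.4968, -0.0243, 0.2013]
tcp_rot: [0.707, 0.708, 0.001, 0.0]
force: [-0.3, 1.1, -4.8]
gripper_width: 0.0113
grip_force: 25.0
```

carry_out(increments=[{"dp":[6,-30,0],"twist":0,"gripper":-1},{"dp":[6,-40,0],"twist":0,"gripper":-1},{"dp":[6,-40,0],"twist":0,"gripper":-1},{"dp":[6,-40,0],"twist":0,"gripper":-1},{"dp":[6,-40,0],"twist":0,"gripper":-1}])

```text
time: 12.95
tool_pos: [0.5264, -0.2162, 0.1995]
tcp_rot: [0.707, 0.707, 0.0, 0.0]
force: [0.2, -0.0, -3.2]
gripper_width: 0.0112
grip_force: 25.0
```

carry_out(increments=[{"dp":[4,-40,0],"twist":0,"gripper":-1},{"dp":[3,-40,0],"twist":0,"gripper":-1},{"dp":[3,-30,0],"twist":0,"gripper":-1},{"dp":[0,0,0],"twist":0,"gripper":-1},{"dp":[0,0,0],"twist":0,"gripper":-1}])

```text
time: 13.58
tool_pos: [0.5364, -0.3239, 0.1991]
tcp_rot: [0.707, 0.707, 0.0, -0.001]
force: [-0.8, 0.5, -3.3]
gripper_width: 0.0115
grip_force: 25.0
```

```bash
python3 - <<'E'
from h import *
from rig import get_state,cams
w=cams.camera('wrist');np.savez('w4.npz',**w);c=cams.camera('side');np.savez('side4.npz',**c)
o=np.zeros((600,640,3),'u1');o[:400]=w['image'];o[400:,:]=c['image'][50:250]
cv2.imwrite('pics/w4.png',o)
E
```

```text
(no output)
```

View pics/w4.png

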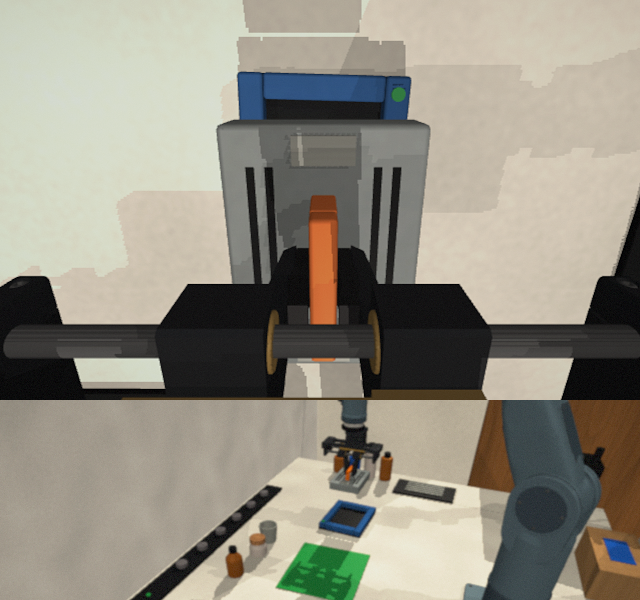

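carry_out(increments=[{"dp":[0,-35,10],"twist":0,"gripper":-1},{"dp":[0,-45,10],"twist":0,"gripper":-1},{"dp":[0,-45,10],"twist":0,"gripper":-1},{"dp":[0,-35,10],"twist":0,"gripper":-1},{"dp":[0,0,0],"twist":0,"gripper":-1}])

```text
time: 14.3
tool_pos: [0.5354, -0.488, 0.2399]
tcp_rot: [0.708, 0.706, -0.001, 0.001]
force: [-0.3, -0.2, -2.9]
gripper_width: 0.0113
grip_force: 25.0
```

```bash
python3 - <<'E'
from h import *
from rig import get_state,cams
w=cams.camera('wrist');np.savez('w5.npz',**w)
i=w['image'];cv2.imwrite('pics/w5.png',cv2.resize(i[0:300,120:520],(800,600),interpolation=cv2.INTER_CUBIC))
print(get_state()['tool_pos'])
E
```

```text
[ 0.5362956  -0.48523502  0.2392021 ]
```

View pics/w5.png

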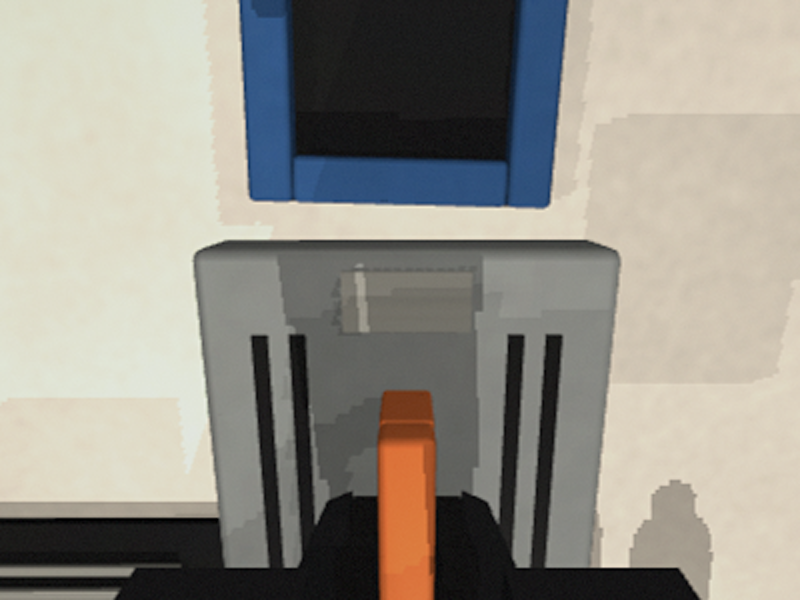

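```bash
python3 - <<'E'
from h import *
w4,w5=load('w4'),load('w5');k=lambda L:np.array(L)/2+[119.75,-.25]
print('cam',-w4['R'].T@w4['t'],-w5['R'].T@w5['t'])
P=lambda n,a:print(n,np.round(a[:,:2],4).tolist())
P('near out L,R',ray(w5,k([[250,200],[550,208]]),.024))
P('near in',ray(w5,k([[295,157],[508,162]]),.024))
P('w5 outL',ray(w5,k([[243,30],[250,198]]),.024)); P('outR',ray(w5,k([[567,10],[550,205]]),.024))
P('inL top',ray(w5,k([[289,10],[295,155]]),.024)); P('inR',ray(w5,k([[516,10],[509,155]]),.024))
P('far out',ray(w4,[[238,72],[411,76]],.024))
P('far in',ray(w4,[[264,100],[386,102]],.024))
P('lid w4',ray(w4,[[218,127],[429,127]],.1701))
P('lid w5',ray(w5,k([[197,256],[618,256]]),.2102))
E
```

```text
cam [ 0.53723918 -0.2403633   0.32167732] [ 0.53655989 -0.40390487  0.3621751 ]
near out L,R [[0.4596, -0.4158], [0.6072, -0.4199]]
near in [[0.4828, -0.396], [0.5855, -0.3985]]
w5 outL [[0.4623, -0.3418], [0.4597, -0.4149]]
outR [[0.609, -0.3341], [0.6071, -0.4185]]
inL top [[0.4837, -0.3338], [0.4829, -0.3951]]
inR [[0.586, -0.334], [0.5858, -0.3954]]
far out [[0.4653, -0.2275], [0.6114, -0.2305]]
far in [[0.486, -0.2501], [0.5916, -0.2516]]
lid w4 [[0.4897, -0.257], [0.585, -0.2569]]
lid w5 [[0.489, -0.4214], [0.5844, -0.4216]]
```

carry_out(increments=[{"dp":[-1,30,0],"twist":-0.025,"gripper":-1},{"dp":[0,45,0],"twist":0,"gripper":-1},{"dp":[0,45,-10],"twist":0,"gripper":-1},{"dp":[0,31,-25],"twist":0,"gripper":-1},{"dp":[0,10,-30],"twist":0,"gripper":-1}])

```text
time: 14.98
tool_pos: [0.5368, -0.3184, 0.1741]
tcp_rot: [0.714, 0.7, 0.001, -0.0]
force: [-0.3, -0.2, -3.1]
gripper_width: 0.0114
grip_force: 25.0
```

carry_out(increments=[{"dp":[0,0,-35],"twist":0,"gripper":-1},{"dp":[0,0,-30],"twist":0,"gripper":-1},{"dp":[0,0,-15],"twist":0,"gripper":-1},{"dp":[0,0,-8],"twist":0,"gripper":-1},{"dp":[0,0,0],"twist":0,"gripper":-1}])

```text
time: 15.6
tool_pos: [0.5358, -0.3237, 0.0865]
tcp_rot: [0.716, 0.698, 0.0, 0.0]
force: [0.2, 0.4, -3.6]
gripper_width: 0.0117
grip_force: 25.0
```

```bash
python3 - <<'E'
from h import *
from rig import get_state,cams
w=cams.camera('wrist');np.savez('w6.npz',**w);c=cams.camera('side');np.savez('side6.npz',**c)
o=np.zeros((600,800,3),'u1');o[:300]=cv2.resize(w['image'][50:200,120:520],(800,300),interpolation=cv2.INTER_CUBIC)
o[300:]=cv2.resize(c['image'][130:205,290:390],(800,600),interpolation=cv2.INTER_CUBIC)[150:450]
o[300:]=cv2.resize(c['image'][135:210,270:470],(800,300),interpolation=cv2.INTER_CUBIC)
cv2.imwrite('pics/w6.png',o);s=get_state()
print(s['tool_pos'],s['tcp_rot'],s['force'])
E
```

```text
[ 0.53618037 -0.32425111  0.08725088] [7.15860473e-01 6.98242823e-01 2.94217654e-04 8.10253727e-04] [-0.25266686 -0.15611713 -3.07972797]
```

View pics/w6.png

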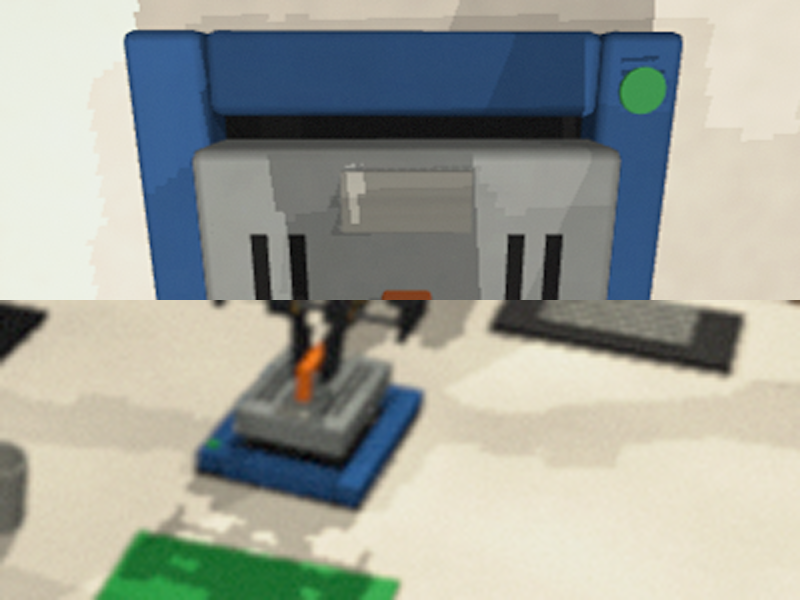

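```bash
python3 - <<'E'
from h import *
w=load('w6');k=lambda L:np.array(L)/2+[119.75,49.75]
P=lambda n,a:print(n,np.round(a[:,:2],4).tolist(),np.round(a.mean(0),4))
print(-w['R'].T@w['t'])
P('far out',ray(w,k([[125,36],[682,38]]),.024))
P('far in',ray(w,k([[213,113],[590,115]]),.024))
P('outer L',ray(w,k([[125,45],[155,290]]),.024));P('outer R',ray(w,k([[682,45],[656,290]]),.024))
P('lid',ray(w,k([[194,160],[619,160]]),.058))
P('lid2',ray(w,k([[206,290],[608,290]]),.058))
E
```

```text
[ 0.53864176 -0.24004206  0.20900936]
far out [[0.4654, -0.2284], [0.6107, -0.2323]] [ 0.5381 -0.2304  0.024 ]
far in [[0.4861, -0.2482], [0.588, -0.2512]] [ 0.5371 -0.2497  0.024 ]
outer L [[0.4651, -0.2306], [0.4631, -0.298]] [ 0.4641 -0.2643  0.024 ]
outer R [[0.6109, -0.234], [0.6107, -0.3015]] [ 0.6108 -0.2678  0.024 ]
lid [[0.4903, -0.2568], [0.5861, -0.2591]] [ 0.5382 -0.258   0.058 ]
lid2 [[0.4893, -0.2876], [0.5859, -0.2899]] [ 0.5376 -0.2888  0.058 ]
```

carry_out(increments=[{"dp":[-0.5,0.5,-4],"twist":0,"gripper":-1},{"dp":[0,0,-4],"twist":0,"gripper":-1},{"dp":[0,0,-3],"twist":0,"gripper":-1},{"dp":[0,0,-3],"twist":0,"gripper":-1},{"dp":[0,0,0],"twist":0,"gripper":-1}])

```text
time: 16.32
tool_pos: [0.5348, -0.3234, 0.0719]
tcp_rot: [0.716, 0.698, -0.0, -0.0]
force: [-0.2, -0.6, -3.5]
gripper_width: 0.0113
grip_force: 25.0
```

carry_out(increments=[{"dp":[0,0,-3],"twist":0,"gripper":-1},{"dp":[0,0,-3],"twist":0,"gripper":-1},{"dp":[0,0,-2],"twist":0,"gripper":-1},{"dp":[0,0,-1.5],"twist":0,"gripper":-1},{"dp":[0,0,0],"twist":0,"gripper":-1}])

```text
time: 16.95
tool_pos: [0.5349, -0.3235, 0.0632]
tcp_rot: [0.716, 0.698, -0.0, -0.0]
force: [-1.4, 2.4, 3.9]
gripper_width: 0.0112
grip_force: 25.0
```

carry_out(increments=[{"dp":[0,0,0],"twist":0,"gripper":-1},{"dp":[0,0,0],"twist":0,"gripper":-0.6},{"dp":[0,0,0],"twist":0,"gripper":-0.2},{"dp":[0,0,0],"twist":0,"gripper":0},{"dp":[0,0,0],"twist":0,"gripper":0}])

```text
time: 17.58
tool_pos: [0.5351, -0.3236, 0.0627]
tcp_rot: [0.716, 0.698, 0.0, 0.0]
force: [0.6, -0.6, 0.5]
gripper_width: 0.0438
grip_force: 0.0
```

carry_out(increments=[{"dp":[0,0,10],"twist":0,"gripper":0},{"dp":[0,0,25],"twist":0,"gripper":0},{"dp":[0,0,35],"twist":0,"gripper":0},{"dp":[0,0,40],"twist":0,"gripper":0},{"dp":[0,0,20],"twist":0,"gripper":0}])

```text
time: 18.2
tool_pos: [0.5359, -0.3241, 0.1959]
tcp_rot: [0.716, 0.698, 0.001, 0.002]
force: [0.7, 0.7, -0.6]
gripper_width: 0.0441
grip_force: 0.0
```

```bash
python3 - <<'E'
from h import *
from rig import get_state,cams
w=cams.camera('wrist');c=cams.camera('side')
o=np.zeros((600,640,3),'u1');o[:400]=w['image'];o[400:]=c['image'][80:280]
cv2.imwrite('pics/w7.png',o)
E
```

```text
(no output)
```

View pics/w7.png

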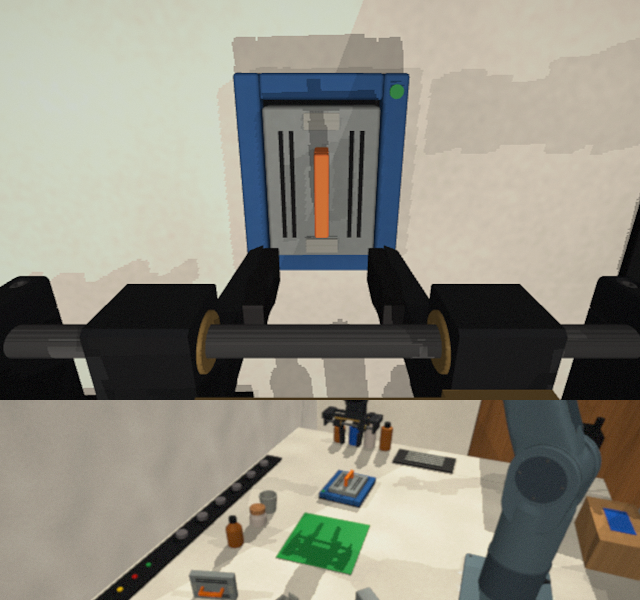

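The cassette sits in the well, bar up, with the lid edges inside the rim (263–380 against 260–383). The gripper is clear of it, and the bottle, jar and cup are still standing.

```bash
python3 -c "
from rig import workorder;print(workorder.job_done())"
```

```text
the job is handed in; nothing more can be done
None
```

I laid the cassette flat on the mat and released it, then lowered it bar up into the dock well and let go once it was down; the job is handed in at about 18 s, but no verdict came back.

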